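# Lock a control-box cover with a quarter-turn toggle

## Task

Fasten the free end of the plywood control box's cover with the orange toggle: lift it out of its stand, lower its crossbar through the empty red-edged slot until the round collar rests on the cover, then give it a quarter turn either way, so that the crossbar lies squarely across beneath the slot and holds, just like the black one at the other end. Let go of it, and leave the blue and white toggles where they are.

Things in the scene. Friction and masses are not known exactly. Their poses are not given: they have to be found in the camera images.
- orange_toggle: Loose orange T-toggle, 60-130 g, hung upright by its collar in a slotted wooden stand (55 mm high, 92 x 64); lift 45 mm to clear. Origin: centre of collar underside, z up. Collar 52 mm wide, z 0 to 6 mm. Handle on it: 50 mm along x, 14 thick along y, z 6 to 46. Shank 12 mm round; crossbar 60 along x, 12 along y, z -26 to -38. Which of three stands is whose varies.
- slot (a point): Centre of the empty red-edged slot at the top face of a fixed, hollow plywood control box's cover, 80 mm above the bench. Slot 80 mm long along x, 30 wide along y, through the 16 mm cover; 60 mm free beneath. z up. Box spans x -90 to 90 mm, y -225 to 65. At y -165 a fixed black toggle, already locked, stands 46 mm above the cover. A turned toggle hangs with 10 mm slack.
- blue_toggle: Spare blue T-toggle, hung upright in its own wooden stand like the orange one. Same shape, origin and axes, but its shank is 34 mm long: not for this box. Leave it there.
- white_toggle: Spare white T-toggle, hung upright in its own wooden stand like the orange one. Same shape, origin and axes, but its shank is 18 mm long: not for this box. Leave it there.

How it is judged:
By the outcome, as a careful person would: the job done as asked, in the order asked, and still so for the second after the job is handed in, with the robot touching nothing.
It also fails if it takes over 42 s, if anything falls off the work surface, if the arm or the gripper's body presses on something with over 40 N, if the wrist force passes 120 N, or if a joint passes its speed limit or range.

## Robot

A 6-joint arm with a two-finger parallel gripper is mounted at the origin on the work surface. World frame = base frame: x ahead of the robot, y to its left, z up, the work surface at z = 0. Lengths are in m, angles in rad, forces in N, time in s.
With the tool pointing down it reaches from about 0.3 to 0.85 m from the base axis. Payload 4.2 kg.
Tool frame: the origin (TCP) lies midway between the tips of the shut fingers; the grasp point (between the pads) lies 19 mm behind it; z points along the fingers, y is the line along which they close (so a half turn about z gives the same grasp; the last joint's range is limited). The gripper opens to 91 mm and grips with 3 to 60 N. Pads are 32 mm wide; open, the fingers measure 118 mm over their backs; the gripper's body (76 mm by 178 mm) begins 60 mm behind the grasp point.
Start: joints at [-1.138, 0.32, 1.565, -0, 1.257, -0.02], TCP at [0.252, -0.517, 0.214] pointing down, gripper open.
Joint ranges: [-3.11, 3.11], [-0.84, 2.01], [0.21, 2.61], [-1.34, 4.49], [0.05, 2.63], [-2.56, 2.56]. Speed limits (rad/s): [2.57, 2.57, 3.14, 3.14, 3.14, 3.14].

## Interface

Orientations are given as a unit quaternion [x, y, z, w].
In Python, from rig import env gives the robot as it stands.
- The arm moves only by the tool step_arm, never from a script. Its argument "rows" is a list of rows, each an object of numbers: "dx", "dy", "dz": the shift along the tool's x, y, z in m; "ax", "ay", "az": the turn, a rotation vector about the tool's x, y, z in rad. In form: [{"dx": .., "dy": .., "dz": .., "ax": .., "ay": .., "az": ..}, ...]. A call has 1 to 12 rows; each row shifts and turns the commanded pose from where the row before left it, along the tool's axes as they then stand; what a row does not reach is not made up. A row lasts 1/10 s, in which the tool goes at most 50 mm and 8.59 degrees, less where a joint would pass 70% of its speed; a pose out of reach is approached as far as the arm can. A call is refused whole if a number of a shift passes 0.05 or a number of a turn 0.15, either way. A call with a gripper value outside its range is refused whole. "grip" is the finger opening in m, from 0 to 0.0912, set as the call begins (left out, the last holds). The fingers move at their own pace and stop on an object; the grip force is fixed at half the most. Time passes only in rows, so rows that do not move let the fingers close. It gives the time, the measured TCP pose, the force, the opening and the grip force at its end, in the units of the state.
- env.get_state(): the state, without advancing time (a new reading comes with each control period).
- env.get_image(name): name is "scene" or "top"; returns (picture, depth): 384x512x3 uint8, blue, green, red; 384x512 float32, m along the optical axis (not along the pixel's ray), 0 where there is no reading.
- env.camera_params(name): a dict with "K" (3x3 intrinsics, pixels), "origin" and "orientation" of the camera in the world. Camera axes: x right, y up, looking along -z (the intrinsics and any distortion apply to the point x, -y, -z); pixel columns grow to the right and rows downward; lengths in m; the calibration is good to about 2 mm. A picture is of the moment at which its call begins. camera_params takes no time and is no camera call.
- env.hand_in(): hands the job in; it is judged then, once.
The state is a dict: "clock": time; "qpos": joint angles; "joint_velocities": joint speeds; "effort": joint torques, N m; "tool_pos": TCP position; "tcp_rot": TCP orientation; "contact_force": force on the tool from outside, world axes, zero at the start; "moment": the same for the moment, N m; "finger_gap": finger opening in m; "finger_force": force on a finger pad.
Only numpy, scipy, OpenCV 4.12 (cv2) and the standard library are available. Lean on these libraries where they do the work, as an engineer would, in place of code of your own. Each camera call takes 0.05 s, during which the arm holds its last target. There are 200 camera calls.

## Working session

There is one attempt and no reset: what is moved stays moved. The work goes in short steps, Python scripts to look and compute and a tool call to move; the robot and the scene stay as the last step left them, time stands still between calls to the robot, and variables do not carry over. Pictures are saved under pics/ and viewed, at most 10 in all, crops included, and the job is handed in when it is done.

Besides the shell and the picture viewer there is one more tool, called after "Call:" by a JSON object that holds its "method" and its "body", one argument or row to a line. step_arm: Moves the arm, as the interface text tells. Its arguments: {"type":"object","properties":{"rows":{"type":"array"},"grip":{"type":"number"}},"required":["rows"]}

```bash
mkdir -p pics
cat > h.py <<'E'
import numpy as np, cv2
from scipy.spatial.transform import Rotation as R
from rig import env
def cloud(name):
    im,d=env.get_image(name); p=env.camera_params(name); K=np.array(p["K"])
    v,u=np.mgrid[:384,:512]
    c=np.stack([(u-K[0,2])/K[0,0]*d,-(v-K[1,2])/K[1,1]*d,-d],-1)
    o=p["orientation"]
    Rm=R.from_quat(o).as_matrix() if np.size(o)==4 else np.array(o).reshape(3,3)
    return im,d,c@Rm.T+np.array(p["origin"])
E
python3 - <<'E'
from h import *
for n in("top","scene"):
    im,d,P=cloud(n); cv2.imwrite(f"pics/{n}0.png",im); np.savez(f"{n}0.npz",im=im,d=d,P=P)
    p=env.camera_params(n); print(p)
print(env.get_state())
E
```

```text
{'K': array([[416.43164058,   0.        , 256.65299983],
       [  0.        , 416.43164058, 189.1472247 ],
       [  0.        ,   0.        ,   1.        ]]), 'origin': array([0.41490915, 0.11523879, 0.98788614]), 'orientation': array([ 0.0477626 , -0.05695381, -0.69856111,  0.71167926])}
{'K': array([[375.84856036,   0.        , 257.18623766],
       [  0.        , 375.84856036, 191.70089709],
       [  0.        ,   0.        ,   1.        ]]), 'origin': array([0.87080555, 0.36553318, 0.61004572]), 'orientation': array([0.14933218, 0.30953835, 0.84427383, 0.41120263])}
{'clock': 0.1, 'qpos': array([-1.13800217e+00,  3.20220000e-01,  1.56554475e+00, -2.88171217e-05,
        1.25740800e+00, -1.99871622e-02]), 'joint_velocities': array([ 0.00106369, -0.00200449, -0.00403893,  0.00453157,  0.00136568,
       -0.00092577]), 'effort': array([-2.82931012e-05, -4.13331878e+01, -2.32508916e+01,  7.29007716e-02,
        4.21353348e-02, -4.72444970e-05]), 'tool_pos': array([ 0.25135377, -0.51664967,  0.21321371]), 'tcp_rot': array([ 9.74481596e-01,  2.24466020e-01, -1.75325182e-04, -7.70467905e-04]), 'contact_force': array([-0.15814001,  0.21744844, -0.27772397]), 'moment': array([ 0.00044279, -0.01635136, -0.00250002]), 'finger_force': 0.0, 'finger_gap': 0.09158884175794584}
```

View pics/top0.png

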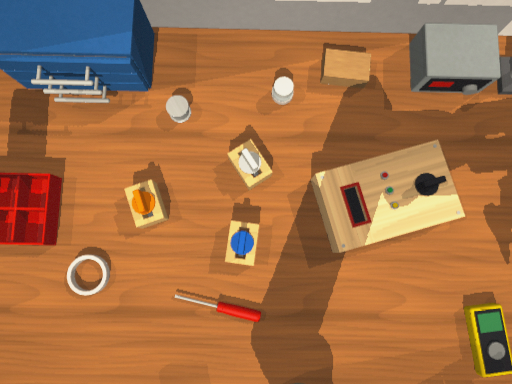

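View pics/scene0.png

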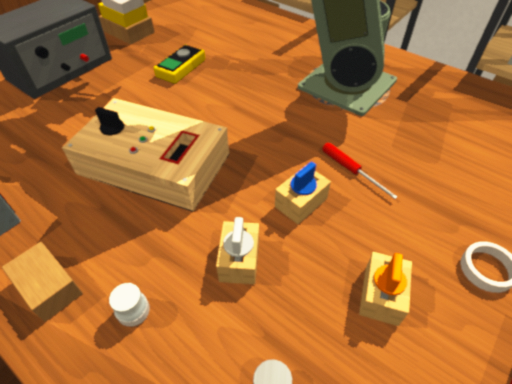

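The top view shows the orange toggle at about (144,202), the empty red-edged slot at (355,204) and the black toggle at (428,184). Blue is at (242,242) and white at (249,160). Next I measure them.

```bash
cat >> h.py <<'E'
def ray(name,uv,z):
    p=env.camera_params(name);K=np.array(p["K"]);Rm=R.from_quat(p["orientation"]).as_matrix()
    uv=np.atleast_2d(uv).astype(float)
    d=np.stack([(uv[:,0]-K[0,2])/K[0,0],-(uv[:,1]-K[1,2])/K[1,1],-np.ones(len(uv))],-1)@Rm.T
    o=np.array(p["origin"]); return o+d*((z-o[2])/d[:,2])[:,None]
def omask(im):
    h=cv2.cvtColor(im,cv2.COLOR_BGR2HSV); return h
def rect(pts):
    r=cv2.minAreaRect(pts[:,:2].astype(np.float32)*1000); b=cv2.boxPoints(r)
    e0,e1=b[1]-b[0],b[2]-b[1]; e=e0 if np.hypot(*e0)>np.hypot(*e1) else e1
    return np.round(r[0],1),np.round(sorted(r[1]),1),round(np.degrees(np.arctan2(e[1],e[0]))%180,1)
E
python3 - <<'E'
from h import *
for n,ob,sb in(("top",(115,170,175,235),(330,170,385,240)),("scene",(350,240,420,330),(150,120,215,175))):
    D=np.load(f"{n}0.npz");im,d,P=D["im"],D["d"],D["P"];h=cv2.cvtColor(im,cv2.COLOR_BGR2HSV)
    H,S,V=h[...,0],h[...,1],h[...,2]
    def roi(b):
        m=np.zeros(H.shape,bool);m[b[1]:b[3],b[0]:b[2]]=1;return m
    z=P[...,2]
    o=roi(ob)&(H>8)&(H<20)&(S>215)&(V>150)&(z>.04)
    print(n,"orange n",o.sum(),"z pct",np.percentile(z[o],[2,25,50,75,98]).round(4))
    hi=o&(z>.092); print(" handle top",hi.sum(),P[hi].mean(0).round(4),rect(P[hi]))
    co=o&(z<.07); print(" collar",co.sum(),P[co].mean(0).round(4),rect(P[co]))
    st=roi(ob)&(z>.045)&(z<.07); print(" stand+collar",rect(P[st]))
    r=roi(sb)&((H<6)|(H>172))&(S>150)&(V>70)&(z>.06)
    v,u=np.nonzero(r); print(" slot n",r.sum(),np.percentile(z[r],[5,50,95]).round(4),rect(ray(n,np.c_[u,v],.08)),rect(P[r]))
    hole=roi(sb)&(z<.07)&(V<80)
    bx=(z>.07)&(z<.09)&(P[...,1]<-.02); 
    c,l,s,_=cv2.connectedComponentsWithStats(bx.astype(np.uint8)); k=1+s[1:,4].argmax()
    print(" box top",rect(P[l==k]),np.median(z[l==k]))
    bk=(z>.09)&(z<.14)&(P[...,1]<-.0)&(V<60)&cv2.dilate((l==k).astype(np.uint8),np.ones((25,25))).astype(bool)
    if bk.sum()>3: print(" black",bk.sum(),P[bk].mean(0),rect(P[bk]),z[bk].max())
E
```

```text
top orange n 389 z pct [0.0583 0.0615 0.0648 0.1005 0.1036]
 handle top 165 [0.5151 0.3521 0.1166] (array([462.3, 250.6]), array([ 39.8, 284. ]), np.float32(62.7))
 collar 208 [0.5193 0.3519 0.0617] (array([516.3, 355.9]), array([44.8, 49.7]), np.float32(122.5))
 stand+collar (array([518., 358.]), array([64.6, 92.6]), np.float32(20.6))
 slot n 282 [0.0787 0.0811 0.0839] (array([ 531.8, -142.5]), array([ 92.6, 107.5]), np.float32(109.1)) (array([494.3, -33.1]), array([ 92.3, 332.1]), np.float32(108.8))
 box top (array([ 543.9, -189.3]), array([180.3, 292.7]), np.float32(106.8)) 0.08071282363399923
 black 196 [ 0.56591372 -0.26311006  0.12077677] (array([ 568.7, -268.3]), array([27.6, 48.8]), np.float32(130.3)) 0.12974954525350957
scene orange n 554 z pct [0.058  0.0619 0.0698 0.0909 0.1023]
 handle top 134 [0.5358 0.3571 0.114 ] (array([681.7, 367.6]), array([ 26. , 377.4]), np.float32(3.3))
 collar 278 [0.53   0.3527 0.062 ] (array([520. , 349.9]), array([37.5, 61.5]), np.float32(45.0))
 stand+collar (array([518.4, 358.1]), array([64.8, 94.2]), np.float32(20.5))
 slot n 152 [0.0806 0.0819 0.0836] (array([ 521. , -113.6]), array([39.2, 88.9]), np.float32(16.7)) (array([697.3,  97.5]), array([ 77.4, 633.8]), np.float32(50.1))
 box top (array([ 544.7, -188.9]), array([183.3, 293. ]), np.float32(106.9)) 0.08133348520049721
 black 332 [ 0.57286543 -0.26342806  0.11167705] (array([ 571.8, -266.2]), array([14.3, 48.9]), np.float32(114.5)) 0.12873307189064448
```

Run:
```python
from h import *
for n,ob in(("top",(115,170,175,235)),("scene",(350,240,420,330))):
    D=np.load(f"{n}0.npz");im,P=D["im"],D["P"];h=cv2.cvtColor(im,cv2.COLOR_BGR2HSV)
    z=P[...,2];m=np.zeros(z.shape,bool);m[ob[1]:ob[3],ob[0]:ob[2]]=1
    m&=(h[...,0]>8)&(h[...,0]<20)&(h[...,1]>190)&(z>.05)&(z<.108)&(np.hypot(P[...,0]-.518,P[...,1]-.357)<.06)
    for lo,hi in((.096,.106),(.07,.106),(.055,.066)):
        q=P[m&(z>lo)&(z<hi)]; c,ev=cv2.PCACompute2(q[:,:2],None)[:2]
        print(n,lo,len(q),q.mean(0).round(4),rect(q),"pca",np.degrees(np.arctan2(ev[0,1],ev[0,0])).round(1))
    y0,y1,x0,x1=ob[1],ob[3],ob[0],ob[2]
    cv2.imwrite(f"pics/c_{n}.png",cv2.resize(im[y0:y1,x0:x1],None,fx=6,fy=6,interpolation=cv2.INTER_CUBIC))
```

```text
top 0.096 151 [0.5171 0.357  0.1009] (array([517.3, 357.7]), array([14.6, 49.7]), np.float32(19.8)) pca 20.0
top 0.07 218 [0.5166 0.3551 0.0955] (array([517.4, 357.5]), array([14.7, 49.7]), np.float32(20.7)) pca 19.7
top 0.055 214 [0.5187 0.3526 0.0615] (array([516.2, 356.2]), array([46.6, 49.8]), np.float32(116.3)) pca 111.0
scene 0.096 101 [0.5237 0.3562 0.1001] (array([519. , 357.5]), array([13.3, 49.6]), np.float32(21.5)) pca 23.4
scene 0.07 276 [0.5285 0.3578 0.0893] (array([519.5, 357.6]), array([13.5, 50.8]), np.float32(21.5)) pca 26.8
scene 0.055 267 [0.5307 0.3524 0.0614] (array([526.2, 353.4]), array([33.6, 51.1]), np.float32(55.3)) pca 42.7
```

View pics/c_top.png

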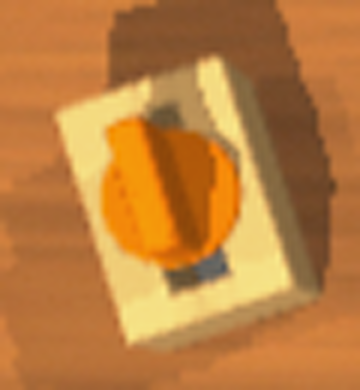

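Orange toggle: (0.518, 0.3576), yaw 20.5°, collar underside at z 0.055. Slot: (0.521, -0.113), yaw 16.8°. The sizes match those given. Moving over the orange toggle.

Call:
{"method": "step_arm", "body": {
  "rows": [
    {"dx": 0.015, "dy": -0.016},
    {"dx": 0.028, "dy": -0.03},
    {"dx": 0.028, "dy": -0.03},
    {"dx": 0.028, "dy": -0.03},
    {"dx": 0.028, "dy": -0.03},
    {"dx": 0.028, "dy": -0.03},
    {"dx": 0.028, "dy": -0.03},
    {"dx": 0.028, "dy": -0.03},
    {"dx": 0.028, "dy": -0.03},
    {"dx": 0.028, "dy": -0.03},
    {"dx": 0.028, "dy": -0.03},
    {"dx": 0.028, "dy": -0.03}
  ],
  "grip": 0.07
}}

```text
invalid input
```

Call:
{"method": "step_arm", "body": {
  "rows": [
    {"dx": 0.028, "dy": -0.03},
    {"dx": 0.028, "dy": -0.03},
    {"dx": 0.028, "dy": -0.03},
    {"dx": 0.028, "dy": -0.03},
    {"dx": 0.028, "dy": -0.03},
    {"dx": 0.028, "dy": -0.03},
    {"dx": 0.028, "dy": -0.03},
    {"dx": 0.028, "dy": -0.03},
    {"dx": 0.028, "dy": -0.03},
    {"dx": 0.02, "dy": -0.025, "az": 0.05},
    {"dx": 0.01, "dy": -0.015, "az": 0.045},
    {}
  ]
}}

```text
invalid input
```

```bash
cat >> h.py <<'E'
def delta(xyz,yaw):
    s=env.get_state();r=R.from_quat(s["tcp_rot"])
    T=R.from_euler("z",yaw,degrees=True)*R.from_euler("x",180,degrees=True)
    print("t",round(s["clock"],2),"pos",s["tool_pos"].round(4),"rotvec",(r.inv()*T).as_rotvec().round(4),
     "shift",r.inv().apply(np.array(xyz)-s["tool_pos"]).round(4),"q",s["qpos"].round(2),"F",s["contact_force"].round(1),"gap",round(s["finger_gap"],4),"ff",round(s["finger_force"],1))
E
python3 -c "
from h import *
delta((.518,.3576,.067),20.5)"
```

```text
t 0.1 pos [ 0.2514 -0.5166  0.2132] rotvec [-0.0016  0.0001  0.095 ] shift [ 0.6222 -0.6693  0.1473] q [-1.14  0.32  1.57 -0.    1.26 -0.02] F [-0.2  0.2 -0.3] gap 0.0916 ff 0.0
```

The calls were refused as invalid, so I'll give all six numbers in each row.

Call:
{"method": "step_arm", "body": {
  "rows": [
    {"dx": 0.015, "dy": -0.016, "dz": 0, "ax": 0, "ay": 0, "az": 0},
    {"dx": 0.028, "dy": -0.03, "dz": 0, "ax": 0, "ay": 0, "az": 0},
    {"dx": 0.028, "dy": -0.03, "dz": 0, "ax": 0, "ay": 0, "az": 0},
    {"dx": 0.028, "dy": -0.03, "dz": 0, "ax": 0, "ay": 0, "az": 0},
    {"dx": 0.028, "dy": -0.03, "dz": 0, "ax": 0, "ay": 0, "az": 0},
    {"dx": 0.028, "dy": -0.03, "dz": 0, "ax": 0, "ay": 0, "az": 0},
    {"dx": 0.028, "dy": -0.03, "dz": 0, "ax": 0, "ay": 0, "az": 0},
    {"dx": 0.028, "dy": -0.03, "dz": 0, "ax": 0, "ay": 0, "az": 0},
    {"dx": 0.028, "dy": -0.03, "dz": 0, "ax": 0, "ay": 0, "az": 0},
    {"dx": 0.028, "dy": -0.03, "dz": 0, "ax": 0, "ay": 0, "az": 0},
    {"dx": 0.028, "dy": -0.03, "dz": 0, "ax": 0, "ay": 0, "az": 0},
    {"dx": 0.028, "dy": -0.03, "dz": 0, "ax": 0, "ay": 0, "az": 0}
  ],
  "grip": 0.07
}}

```text
clock: 1.3
tool_pos: [0.3906, -0.063, 0.2138]
tcp_rot: [0.975, 0.224, -0.0, 0.0]
contact_force: [0.4, 0.1, 0.3]
finger_gap: 0.07
finger_force: 0.0
```

Call:
{"method": "step_arm", "body": {
  "rows": [
    {"dx": 0.028, "dy": -0.03, "dz": 0, "ax": 0, "ay": 0, "az": 0},
    {"dx": 0.028, "dy": -0.03, "dz": 0, "ax": 0, "ay": 0, "az": 0},
    {"dx": 0.028, "dy": -0.03, "dz": 0, "ax": 0, "ay": 0, "az": 0},
    {"dx": 0.028, "dy": -0.03, "dz": 0, "ax": 0, "ay": 0, "az": 0},
    {"dx": 0.028, "dy": -0.03, "dz": 0, "ax": 0, "ay": 0, "az": 0},
    {"dx": 0.028, "dy": -0.03, "dz": 0, "ax": 0, "ay": 0, "az": 0},
    {"dx": 0.028, "dy": -0.03, "dz": 0, "ax": 0, "ay": 0, "az": 0},
    {"dx": 0.028, "dy": -0.03, "dz": 0, "ax": 0, "ay": 0, "az": 0},
    {"dx": 0.028, "dy": -0.03, "dz": 0, "ax": 0, "ay": 0, "az": 0},
    {"dx": 0.02, "dy": -0.025, "dz": 0, "ax": 0, "ay": 0, "az": 0.05},
    {"dx": 0.01, "dy": -0.015, "dz": 0, "ax": 0, "ay": 0, "az": 0.045},
    {"dx": 0, "dy": 0, "dz": 0, "ax": 0, "ay": 0, "az": 0}
  ]
}}

```text
clock: 2.5
tool_pos: [0.5094, 0.3395, 0.2127]
tcp_rot: [0.984, 0.179, -0.001, -0.0]
contact_force: [0.7, -0.2, -0.6]
finger_gap: 0.0699
finger_force: 0.0
```

```bash
python3 -c "
from h import *
delta((.518,.3576,.067),20.5)"
```

```text
t 2.5 pos [0.5094 0.3395 0.2127] rotvec [-0.0002  0.001   0.0023] shift [ 0.0146 -0.0139  0.1457] q [0.57 0.38 1.48 0.   1.29 1.78] F [ 0.7 -0.2 -0.6] gap 0.0699 ff 0.0
```

Call:
{"method": "step_arm", "body": {
  "rows": [
    {"dx": 0.007, "dy": -0.007, "dz": 0.02, "ax": 0, "ay": 0, "az": 0.002},
    {"dx": 0.0076, "dy": -0.0069, "dz": 0.025, "ax": 0, "ay": 0, "az": 0},
    {"dx": 0, "dy": 0, "dz": 0.025, "ax": 0, "ay": 0, "az": 0},
    {"dx": 0, "dy": 0, "dz": 0.025, "ax": 0, "ay": 0, "az": 0},
    {"dx": 0, "dy": 0, "dz": 0.02, "ax": 0, "ay": 0, "az": 0},
    {"dx": 0, "dy": 0, "dz": 0.015, "ax": 0, "ay": 0, "az": 0},
    {"dx": 0, "dy": 0, "dz": 0.01, "ax": 0, "ay": 0, "az": 0},
    {"dx": 0, "dy": 0, "dz": 0.006, "ax": 0, "ay": 0, "az": 0},
    {"dx": 0, "dy": 0, "dz": 0, "ax": 0, "ay": 0, "az": 0}
  ]
}}

```text
clock: 3.4
tool_pos: [0.5181, 0.3549, 0.0675]
tcp_rot: [0.984, 0.177, -0.001, 0.0]
contact_force: [-0.1, -0.6, -0.5]
finger_gap: 0.0702
finger_force: 0.0
```

```bash
python3 -c "
from h import *
delta((.518,.3576,.067),20.5)
im,d,P=cloud('scene'); cv2.imwrite('pics/g1.png',cv2.resize(im[180:360,300:480],None,fx=3,fy=3))"
```

```text
t 3.4 pos [0.5181 0.3549 0.0675] rotvec [ 0.0005  0.0011 -0.0021] shift [ 0.0009 -0.0026  0.0005] q [ 0.58  0.52  1.63 -0.    0.99  1.8 ] F [-0.1 -0.6 -0.5] gap 0.0702 ff 0.0
```

View pics/g1.png

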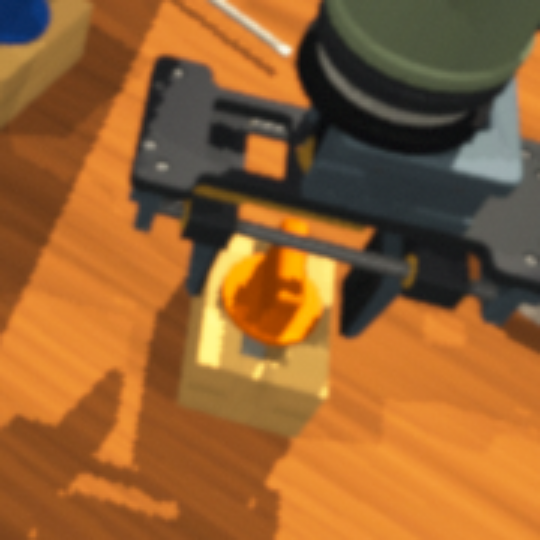

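The open fingers straddle the orange handle, at about (290,260) in the crop. I'll apply the small correction and close.

Call:
{"method": "step_arm", "body": {
  "rows": [
    {"dx": 0.001, "dy": -0.0025, "dz": 0, "ax": 0, "ay": 0, "az": 0},
    {"dx": 0, "dy": 0, "dz": 0, "ax": 0, "ay": 0, "az": 0}
  ]
}}

```text
clock: 3.65
tool_pos: [0.5189, 0.3588, 0.0688]
tcp_rot: [0.984, 0.177, 0.001, -0.0]
contact_force: [-0.6, 0.6, -0.4]
finger_gap: 0.07
finger_force: 0.0
```

Call:
{"method": "step_arm", "body": {
  "rows": [
    {"dx": 0, "dy": 0, "dz": 0, "ax": 0, "ay": 0, "az": 0},
    {"dx": 0, "dy": 0, "dz": 0, "ax": 0, "ay": 0, "az": 0},
    {"dx": 0, "dy": 0, "dz": 0, "ax": 0, "ay": 0, "az": 0},
    {"dx": 0, "dy": 0, "dz": 0, "ax": 0, "ay": 0, "az": 0},
    {"dx": 0, "dy": 0, "dz": 0, "ax": 0, "ay": 0, "az": 0},
    {"dx": 0, "dy": 0, "dz": 0, "ax": 0, "ay": 0, "az": 0}
  ],
  "grip": 0.0
}}

```text
clock: 4.25
tool_pos: [0.5184, 0.3581, 0.0679]
tcp_rot: [0.984, 0.177, -0.0, 0.0]
contact_force: [0.0, 0.1, -0.1]
finger_gap: 0.0249
finger_force: 0.0
```

```bash
python3 -c "
from h import *
delta((.518,.3576,.067),20.5)"
```

```text
t 4.25 pos [0.5184 0.3581 0.0679] rotvec [ 0.0002  0.0001 -0.002 ] shift [-0.0005  0.0004  0.0009] q [ 0.59  0.52  1.63 -0.    0.99  1.8 ] F [ 0.   0.1 -0.1] gap 0.0249 ff 0.0
```

Call:
{"method": "step_arm", "body": {
  "rows": [
    {"dx": 0, "dy": 0, "dz": 0, "ax": 0, "ay": 0, "az": 0},
    {"dx": 0, "dy": 0, "dz": 0, "ax": 0, "ay": 0, "az": 0},
    {"dx": 0, "dy": 0, "dz": 0, "ax": 0, "ay": 0, "az": 0},
    {"dx": 0, "dy": 0, "dz": 0, "ax": 0, "ay": 0, "az": 0}
  ],
  "grip": 0.0
}}

```text
clock: 4.65
tool_pos: [0.5184, 0.3581, 0.0679]
tcp_rot: [0.984, 0.177, -0.0, 0.0]
contact_force: [0.7, 0.1, -0.8]
finger_gap: 0.0142
finger_force: 30.0
```

Call:
{"method": "step_arm", "body": {
  "rows": [
    {"dx": 0, "dy": 0, "dz": -0.005, "ax": 0, "ay": 0, "az": 0},
    {"dx": 0, "dy": 0, "dz": -0.01, "ax": 0, "ay": 0, "az": 0},
    {"dx": 0, "dy": 0, "dz": -0.015, "ax": 0, "ay": 0, "az": 0},
    {"dx": 0, "dy": 0, "dz": -0.02, "ax": 0, "ay": 0, "az": 0},
    {"dx": 0, "dy": 0, "dz": -0.02, "ax": 0, "ay": 0, "az": 0},
    {"dx": 0, "dy": 0, "dz": -0.025, "ax": 0, "ay": 0, "az": 0},
    {"dx": 0, "dy": 0, "dz": -0.025, "ax": 0, "ay": 0, "az": 0},
    {"dx": 0, "dy": 0, "dz": -0.02, "ax": 0, "ay": 0, "az": 0},
    {"dx": 0, "dy": 0, "dz": 0, "ax": 0, "ay": 0, "az": 0}
  ]
}}

```text
clock: 5.55
tool_pos: [0.5199, 0.3593, 0.2121]
tcp_rot: [0.984, 0.177, 0.004, -0.002]
contact_force: [-0.3, 0.5, -0.7]
finger_gap: 0.0139
finger_force: 30.0
```

```bash
python3 -c "
from h import *
delta((.521,-.113,.21),16.8)"
```

```text
t 5.55 pos [0.5199 0.3593 0.2121] rotvec [-0.002  -0.0077  0.0627] shift [-1.636e-01  4.430e-01  1.000e-04] q [ 0.59  0.41  1.44 -0.    1.29  1.8 ] F [-0.3  0.5 -0.7] gap 0.0139 ff 30.0
```

Gripped at 14 mm with 30 N and lifted clear of the stand. Carrying it to the slot.

Call:
{"method": "step_arm", "body": {
  "rows": [
    {"dx": -0.007, "dy": 0.018, "dz": 0, "ax": 0, "ay": 0, "az": 0.005},
    {"dx": -0.0145, "dy": 0.039, "dz": 0, "ax": 0, "ay": 0, "az": 0.005},
    {"dx": -0.0145, "dy": 0.039, "dz": 0, "ax": 0, "ay": 0, "az": 0.006},
    {"dx": -0.0145, "dy": 0.039, "dz": 0, "ax": 0, "ay": 0, "az": 0.006},
    {"dx": -0.0145, "dy": 0.039, "dz": 0, "ax": 0, "ay": 0, "az": 0.006},
    {"dx": -0.0145, "dy": 0.039, "dz": 0, "ax": 0, "ay": 0, "az": 0.006},
    {"dx": -0.0145, "dy": 0.039, "dz": 0, "ax": 0, "ay": 0, "az": 0.006},
    {"dx": -0.0145, "dy": 0.039, "dz": 0, "ax": 0, "ay": 0, "az": 0.006},
    {"dx": -0.0145, "dy": 0.039, "dz": 0, "ax": 0, "ay": 0, "az": 0.006},
    {"dx": -0.0145, "dy": 0.039, "dz": 0, "ax": 0, "ay": 0, "az": 0.006},
    {"dx": -0.0145, "dy": 0.039, "dz": 0, "ax": 0, "ay": 0, "az": 0.005},
    {"dx": -0.007, "dy": 0.018, "dz": 0, "ax": 0, "ay": 0, "az": 0}
  ]
}}

```text
clock: 6.75
tool_pos: [0.5013, -0.0998, 0.2065]
tcp_rot: [0.99, 0.144, -0.002, 0.0]
contact_force: [1.0, 1.1, -0.5]
finger_gap: 0.0139
finger_force: 30.0
```

Call:
{"method": "step_arm", "body": {
  "rows": [
    {"dx": 0, "dy": 0, "dz": 0, "ax": 0, "ay": 0, "az": 0},
    {"dx": 0, "dy": 0, "dz": 0, "ax": 0, "ay": 0, "az": 0},
    {"dx": 0, "dy": 0, "dz": 0, "ax": 0, "ay": 0, "az": 0}
  ]
}}

```text
clock: 7.05
tool_pos: [0.503, -0.0954, 0.2074]
tcp_rot: [0.989, 0.146, -0.001, -0.0]
contact_force: [0.5, 0.2, -1.3]
finger_gap: 0.0139
finger_force: 30.0
```

Run:
```python
from h import *
delta((.521,-.113,.16),16.8)
for n in ("scene","top"):
    im,d,P=cloud(n)
    h=cv2.cvtColor(im,cv2.COLOR_BGR2HSV);z=P[...,2]
    m=(h[...,0]>8)&(h[...,0]<20)&(h[...,1]>190)&(z>.14)&(z<.25)&(np.hypot(P[...,0]-.521,P[...,1]+.113)<.05)
    q=P[m]
    if len(q)>5: print(n,len(q),q.min(0).round(4),q.max(0).round(4),q.mean(0).round(4))
    if n=="scene": cv2.imwrite('pics/s1.png',cv2.resize(im[40:240,60:280],None,fx=3,fy=3)); np.savez("s1.npz",im=im,P=P)
```

```text
t 7.05 pos [ 0.503  -0.0954  0.2074] rotvec [-0.0009  0.0011  0.0002] shift [0.0122 0.0221 0.0473] q [-0.21  0.23  1.71  0.    1.2   1.07] F [ 0.5  0.2 -1.3] gap 0.0139 ff 30.0
scene 418 [ 0.4774 -0.115   0.1957] [ 0.5287 -0.0686  0.2428] [ 0.5156 -0.0853  0.2142]
```

View pics/s1.png

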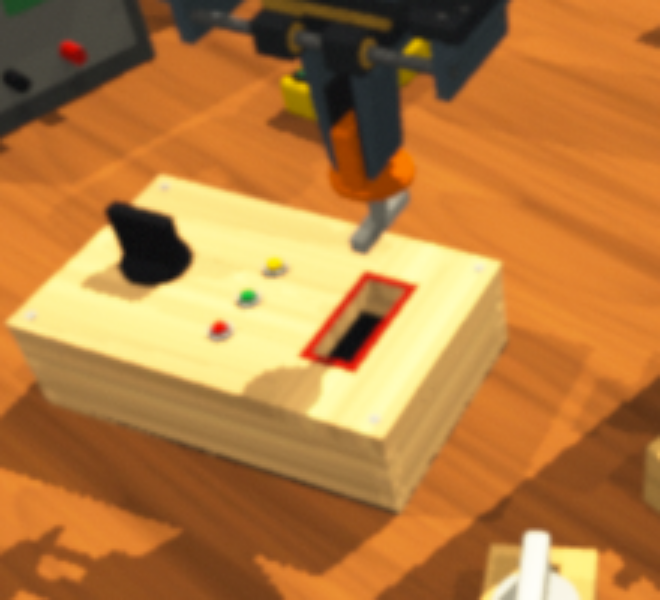

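The toggle hangs straight in the grip, with its crossbar along the slot's length. The slot is clear, at about (360,320) in the crop. Centring now.

Call:
{"method": "step_arm", "body": {
  "rows": [
    {"dx": 0.006, "dy": 0.011, "dz": 0.01, "ax": 0, "ay": 0, "az": 0},
    {"dx": 0.0062, "dy": 0.0111, "dz": 0.02, "ax": 0, "ay": 0, "az": 0},
    {"dx": 0, "dy": 0, "dz": 0.012, "ax": 0, "ay": 0, "az": 0},
    {"dx": 0, "dy": 0, "dz": 0, "ax": 0, "ay": 0, "az": 0},
    {"dx": 0, "dy": 0, "dz": 0, "ax": 0, "ay": 0, "az": 0}
  ]
}}

```text
clock: 7.65
tool_pos: [0.5214, -0.1135, 0.1656]
tcp_rot: [0.989, 0.146, -0.0, -0.0]
contact_force: [-0.8, 0.3, -0.5]
finger_gap: 0.014
finger_force: 30.0
```

```bash
python3 -c "
from h import *
delta((.521,-.113,.095),16.8)
im,d,P=cloud('scene'); cv2.imwrite('pics/s2.png',cv2.resize(im[60:220,80:260],None,fx=3,fy=3))"
```

```text
t 7.65 pos [ 0.5214 -0.1135  0.1656] rotvec [-0.0006  0.0009 -0.0001] shift [-0.0002 -0.0006  0.0706] q [-0.24  0.29  1.73  0.    1.12  1.04] F [-0.8  0.3 -0.5] gap 0.014 ff 30.0
```

View pics/s2.png

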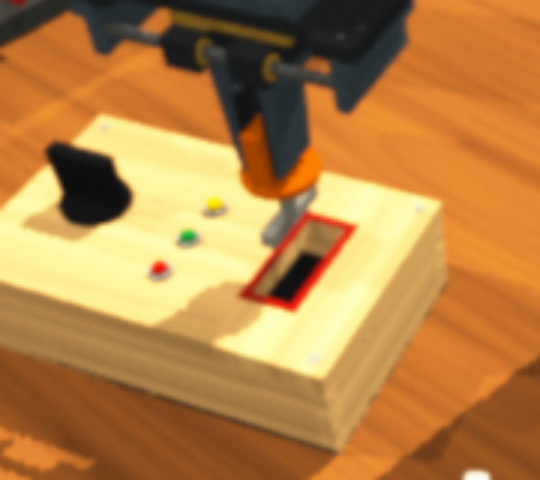

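The crossbar hangs about 35 mm above the slot and in line with it, at about (290,220) in the crop. Lowering.

Call:
{"method": "step_arm", "body": {
  "rows": [
    {"dx": 0, "dy": 0, "dz": 0.01, "ax": 0, "ay": 0, "az": 0},
    {"dx": 0, "dy": 0, "dz": 0.01, "ax": 0, "ay": 0, "az": 0},
    {"dx": 0, "dy": 0, "dz": 0.01, "ax": 0, "ay": 0, "az": 0},
    {"dx": 0, "dy": 0, "dz": 0.008, "ax": 0, "ay": 0, "az": 0},
    {"dx": 0, "dy": 0, "dz": 0.008, "ax": 0, "ay": 0, "az": 0},
    {"dx": 0, "dy": 0, "dz": 0, "ax": 0, "ay": 0, "az": 0}
  ]
}}

```text
clock: 8.3
tool_pos: [0.5208, -0.1136, 0.1185]
tcp_rot: [0.989, 0.146, -0.001, -0.0]
contact_force: [-0.2, 0.7, -0.8]
finger_gap: 0.014
finger_force: 30.0
```

Call:
{"method": "step_arm", "body": {
  "rows": [
    {"dx": 0, "dy": 0, "dz": 0.008, "ax": 0, "ay": 0, "az": 0},
    {"dx": 0, "dy": 0, "dz": 0.007, "ax": 0, "ay": 0, "az": 0},
    {"dx": 0, "dy": 0, "dz": 0.006, "ax": 0, "ay": 0, "az": 0},
    {"dx": 0, "dy": 0, "dz": 0, "ax": 0, "ay": 0, "az": 0},
    {"dx": 0, "dy": 0, "dz": 0, "ax": 0, "ay": 0, "az": 0}
  ]
}}

```text
clock: 8.8
tool_pos: [0.5217, -0.1139, 0.0988]
tcp_rot: [0.989, 0.146, -0.0, 0.0]
contact_force: [-0.6, 0.5, -0.2]
finger_gap: 0.0137
finger_force: 30.0
```

```bash
python3 -c "
from h import *
delta((.521,-.113,.093),16.8)"
```

```text
t 8.8 pos [ 0.5217 -0.1139  0.0988] rotvec [ 0.      0.0001 -0.0004] shift [-0.0004 -0.001   0.0058] q [-0.24  0.36  1.83 -0.    0.96  1.04] F [-0.6  0.5 -0.2] gap 0.0137 ff 30.0
```

Call:
{"method": "step_arm", "body": {
  "rows": [
    {"dx": 0, "dy": 0, "dz": 0.002, "ax": 0, "ay": 0, "az": 0},
    {"dx": 0, "dy": 0, "dz": 0.002, "ax": 0, "ay": 0, "az": 0},
    {"dx": 0, "dy": 0, "dz": 0, "ax": 0, "ay": 0, "az": 0},
    {"dx": 0, "dy": 0, "dz": 0, "ax": 0, "ay": 0, "az": 0}
  ]
}}

```text
clock: 9.2
tool_pos: [0.5217, -0.1139, 0.095]
tcp_rot: [0.989, 0.146, 0.0, 0.0]
contact_force: [0.6, 0.2, -0.3]
finger_gap: 0.0137
finger_force: 30.0
```

Call:
{"method": "step_arm", "body": {
  "rows": [
    {"dx": 0, "dy": 0, "dz": 0.001, "ax": 0, "ay": 0, "az": 0},
    {"dx": 0, "dy": 0, "dz": 0, "ax": 0, "ay": 0, "az": 0}
  ]
}}

```text
clock: 9.4
tool_pos: [0.5216, -0.1138, 0.0939]
tcp_rot: [0.989, 0.146, -0.0, 0.0]
contact_force: [1.0, 0.8, -1.1]
finger_gap: 0.0138
finger_force: 30.0
```

Call:
{"method": "step_arm", "body": {
  "rows": [
    {"dx": 0, "dy": 0, "dz": 0.001, "ax": 0, "ay": 0, "az": 0},
    {"dx": 0, "dy": 0, "dz": 0, "ax": 0, "ay": 0, "az": 0}
  ]
}}

```text
clock: 9.6
tool_pos: [0.5216, -0.1139, 0.0929]
tcp_rot: [0.989, 0.146, 0.0, 0.0]
contact_force: [0.5, -0.4, -2.0]
finger_gap: 0.0139
finger_force: 30.0
```

Call:
{"method": "step_arm", "body": {
  "rows": [
    {"dx": 0, "dy": 0, "dz": 0.0007, "ax": 0, "ay": 0, "az": 0},
    {"dx": 0, "dy": 0, "dz": 0, "ax": 0, "ay": 0, "az": 0}
  ]
}}

```text
clock: 9.8
tool_pos: [0.5216, -0.1139, 0.0928]
tcp_rot: [0.989, 0.146, 0.0, 0.0]
contact_force: [-1.1, 0.6, 4.3]
finger_gap: 0.0139
finger_force: 30.0
```

Call:
{"method": "step_arm", "body": {
  "rows": [
    {"dx": 0, "dy": 0, "dz": 0.0007, "ax": 0, "ay": 0, "az": 0},
    {"dx": 0, "dy": 0, "dz": 0, "ax": 0, "ay": 0, "az": 0}
  ]
}}

```text
clock: 10.0
tool_pos: [0.5217, -0.1138, 0.0928]
tcp_rot: [0.989, 0.146, 0.0, 0.0]
contact_force: [-2.9, 0.9, 9.8]
finger_gap: 0.0137
finger_force: 30.0
```

The collar is on the cover, with the upward force rising to 10 N at TCP z 0.0928. Easing up slightly, then turning +90° in yaw.

Call:
{"method": "step_arm", "body": {
  "rows": [
    {"dx": 0, "dy": 0, "dz": -0.0015, "ax": 0, "ay": 0, "az": 0},
    {"dx": 0, "dy": 0, "dz": 0, "ax": 0, "ay": 0, "az": -0.05},
    {"dx": 0, "dy": 0, "dz": 0, "ax": 0, "ay": 0, "az": -0.1},
    {"dx": 0, "dy": 0, "dz": 0, "ax": 0, "ay": 0, "az": -0.1},
    {"dx": 0, "dy": 0, "dz": 0, "ax": 0, "ay": 0, "az": -0.1},
    {"dx": 0, "dy": 0, "dz": 0, "ax": 0, "ay": 0, "az": -0.1},
    {"dx": 0, "dy": 0, "dz": 0, "ax": 0, "ay": 0, "az": -0.1},
    {"dx": 0, "dy": 0, "dz": 0, "ax": 0, "ay": 0, "az": -0.1},
    {"dx": 0, "dy": 0, "dz": 0, "ax": 0, "ay": 0, "az": 0}
  ]
}}

```text
clock: 10.9
tool_pos: [0.5217, -0.1139, 0.0929]
tcp_rot: [0.891, 0.454, 0.0, 0.0]
contact_force: [-0.2, 0.1, -0.7]
finger_gap: 0.014
finger_force: 30.0
```

Call:
{"method": "step_arm", "body": {
  "rows": [
    {"dx": 0, "dy": 0, "dz": 0, "ax": 0, "ay": 0, "az": -0.1},
    {"dx": 0, "dy": 0, "dz": 0, "ax": 0, "ay": 0, "az": -0.1},
    {"dx": 0, "dy": 0, "dz": 0, "ax": 0, "ay": 0, "az": -0.1},
    {"dx": 0, "dy": 0, "dz": 0, "ax": 0, "ay": 0, "az": -0.1},
    {"dx": 0, "dy": 0, "dz": 0, "ax": 0, "ay": 0, "az": -0.1},
    {"dx": 0, "dy": 0, "dz": 0, "ax": 0, "ay": 0, "az": -0.1},
    {"dx": 0, "dy": 0, "dz": 0, "ax": 0, "ay": 0, "az": -0.1},
    {"dx": 0, "dy": 0, "dz": 0, "ax": 0, "ay": 0, "az": -0.1},
    {"dx": 0, "dy": 0, "dz": 0, "ax": 0, "ay": 0, "az": -0.1},
    {"dx": 0, "dy": 0, "dz": 0, "ax": 0, "ay": 0, "az": -0.02},
    {"dx": 0, "dy": 0, "dz": 0, "ax": 0, "ay": 0, "az": 0},
    {"dx": 0, "dy": 0, "dz": 0, "ax": 0, "ay": 0, "az": 0}
  ]
}}

```text
clock: 12.1
tool_pos: [0.5216, -0.1138, 0.0929]
tcp_rot: [0.598, 0.802, 0.0, -0.0]
contact_force: [-0.3, -0.6, -0.9]
finger_gap: 0.0141
finger_force: 30.0
```

```bash
python3 -c "
from h import *
delta((.521,-.1135,.093),106.8)"
```

```text
t 12.1 pos [ 0.5216 -0.1138  0.0929] rotvec [-0.     -0.0001 -0.0033] shift [ 0.0005 -0.0005 -0.0001] q [-0.24  0.36  1.83  0.    0.94 -0.53] F [-0.3 -0.6 -0.9] gap 0.0141 ff 30.0
```

Call:
{"method": "step_arm", "body": {
  "rows": [
    {"dx": 0, "dy": 0, "dz": 0, "ax": 0, "ay": 0, "az": 0},
    {"dx": 0, "dy": 0, "dz": 0, "ax": 0, "ay": 0, "az": 0},
    {"dx": 0, "dy": 0, "dz": 0, "ax": 0, "ay": 0, "az": 0},
    {"dx": 0, "dy": 0, "dz": 0, "ax": 0, "ay": 0, "az": 0},
    {"dx": 0, "dy": 0, "dz": 0, "ax": 0, "ay": 0, "az": 0},
    {"dx": 0, "dy": 0, "dz": 0, "ax": 0, "ay": 0, "az": 0}
  ],
  "grip": 0.05
}}

```text
clock: 12.7
tool_pos: [0.5217, -0.1139, 0.0931]
tcp_rot: [0.597, 0.802, -0.0, 0.0]
contact_force: [0.4, 1.2, -0.4]
finger_gap: 0.0498
finger_force: 0.0
```

Call:
{"method": "step_arm", "body": {
  "rows": [
    {"dx": 0, "dy": 0, "dz": -0.01, "ax": 0, "ay": 0, "az": 0},
    {"dx": 0, "dy": 0, "dz": -0.02, "ax": 0, "ay": 0, "az": 0},
    {"dx": 0, "dy": 0, "dz": -0.03, "ax": 0, "ay": 0, "az": 0},
    {"dx": 0, "dy": 0, "dz": -0.03, "ax": 0, "ay": 0, "az": 0},
    {"dx": 0, "dy": 0, "dz": -0.03, "ax": 0, "ay": 0, "az": 0},
    {"dx": 0, "dy": 0, "dz": -0.02, "ax": 0, "ay": 0, "az": 0},
    {"dx": 0, "dy": 0, "dz": 0, "ax": 0, "ay": 0, "az": 0},
    {"dx": 0, "dy": 0, "dz": 0, "ax": 0, "ay": 0, "az": 0}
  ]
}}

```text
clock: 13.5
tool_pos: [0.5214, -0.1138, 0.2332]
tcp_rot: [0.597, 0.802, 0.0, 0.0]
contact_force: [0.1, 1.2, -1.2]
finger_gap: 0.0499
finger_force: 0.0
```

Run:
```python
from h import *
im,d,P=cloud('scene'); cv2.imwrite('pics/s3.png',cv2.resize(im[60:260,60:340],None,fx=2.5,fy=2.5))
h=cv2.cvtColor(im,cv2.COLOR_BGR2HSV);z=P[...,2]
m=(h[...,0]>6)&(h[...,0]<20)&(h[...,1]>190)&(np.hypot(P[...,0]-.521,P[...,1]+.113)<.05)
for lo,hi in((.121,.135),(.08,.092)):
    q=P[m&(z>lo)&(z<hi)]; print(len(q),np.median(q,0).round(4),rect(q))
delta((.521,-.1135,.093),106.8)
```

```text
115 [ 0.5263 -0.1105  0.1263] (array([ 524.8, -111.7]), array([10.6, 47.8]), np.float32(106.7))
238 [ 0.5348 -0.1049  0.0869] (array([ 522.9, -112.9]), array([50.4, 89.4]), np.float32(21.3))
t 13.55 pos [ 0.521  -0.1137  0.2323] rotvec [-0.0014 -0.0007 -0.0013] shift [1.000e-04 3.000e-04 1.393e-01] q [-0.24  0.24  1.63 -0.    1.27 -0.53] F [ 0.2 -0.5  0.2] gap 0.05 ff 0.0
```

View pics/s3.png

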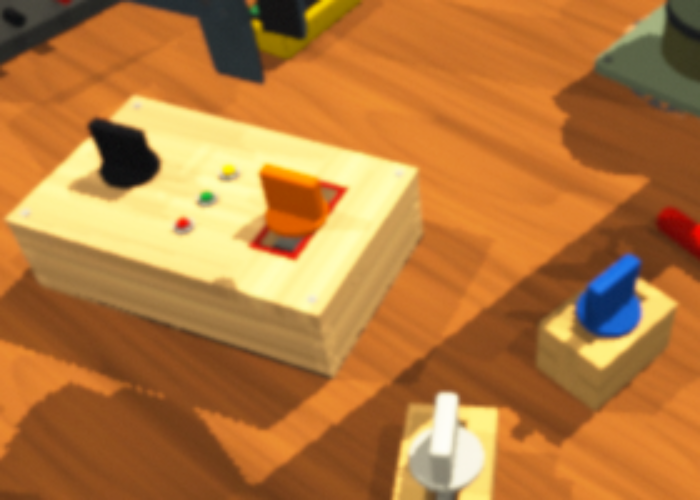

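The orange toggle at about (293,200) sits upright with its collar on the cover. Its handle is at 106.7°, across the slot like the black one, with its top at z 0.126. Blue and white are undisturbed and the gripper is clear.

```bash
python3 -c "
from rig import env
print(env.hand_in())"
```

```text
the job is handed in; nothing more can be done
None
```

The orange toggle is through the slot with its collar on the cover, turned a quarter turn square across it and let go; blue and white are still in their stands, and the job was handed in at about 13.6 s.

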